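Find the rocking tub cover and press it home

ROBOT

A 6-joint arm with a two-finger parallel gripper is mounted at the origin on the work surface. World frame = base frame: x ahead of the robot, y to its left, z up, the work surface at z = 0. Lengths are in mm, angles in rad, forces in N, time in s.
With the tool pointing down it reaches from about 350 to 875 mm from the base axis. Payload 4.2 kg.
Tool frame: the origin (TCP) lies on the centre line of the jaws, within the pads' length; the fingertips stand 22 mm ahead of it and the grasp point (between the pads) lies 3 mm ahead of it (arm.nose_length is the distance from the TCP to the fingertips, in mm); z points along the fingers, x is the direction in which the jaws open and shut, and the axes are right-handed (so a half turn about z gives the same grasp; the last joint's range is limited). The gripper opens to 85 mm and grips with 20 to 120 N. Pads are 22 mm wide; open, the fingers measure 114 mm over their backs; the gripper's body (76 mm by 85 mm) begins 54 mm behind the grasp point. The pads swing forward as they close: fully open they stand 13 mm farther back than shut.
Start: joints at [-0.876, 0.385, 0.008, 0, -1.194, -0.259], TCP at [263.847, -566.555, 253.312] pointing down, gripper open.
Joint ranges: [-3.14, 3.14], [-1.21, 2.06], [-1.07, 1.41], [-3.16, 2.05], [-2.99, -0.16], [-3.1, 3.1]. Speed limits (rad/s): [2.79, 2.79, 3.14, 3.14, 3.14, 3.14].

INTERFACE

Orientations are given as a unit quaternion [x, y, z, w].
In Python, from bench import telemetry, get_image, workorder, nets, arm gives the robot as it stands.
- The arm moves only by the tool apply_moves, never from a script. Its argument "steps" is a list of rows, each an object with "hand": the opening, from 0 (shut) to 1 (fully open); "xyz": the shift along the tool's x, y, z in cm, a list of three; "delta_rot": the turn, a rotation vector about the tool's x, y, z in rad, a list of three. In form: [{"hand": hand, "xyz": [x, y, z], "delta_rot": [wx, wy, wz]}, ...]. A call has 1 to 12 rows; each row is the pose to reach, as a shift and turn from the pose commanded when the call began, along the tool's axes at that moment; what a row does not reach only later rows make up. A row lasts 1/12 s, in which the tool goes at most 41.7 mm and 7.16 degrees, less where a joint would pass 70% of its speed; a pose out of reach is approached as far as the arm can. A call with a gripper value outside its range is refused whole. The fingers move at their own pace and stop on an object; the grip force is fixed at half the most. Time passes only in rows, so rows that repeat a pose let the fingers close. It gives the time, the measured TCP pose, the force and the opening at its end, in the units of the state.
- telemetry.read_state(): the state, without advancing time (a new reading comes with each control period).
- get_image(name): name is "side" or "top"; returns a dict with "frame" (420x560x3 uint8, blue, green, red), "fx", "fy", "cx", "cy" (pixels), "origin" and "orientation" of the camera in the world. Camera axes: x right, y down, z forward; pixel columns grow to the right and rows downward; lengths in mm; the calibration is good to about 2 mm. A picture is of the moment at which its call begins. There is no depth.
- workorder.job_done(): hands the job in, once; it reports no verdict.
Trained networks look in a picture, given as the dict that the camera call returned (one of the last four; its "shot" number tells which), for a name from the list of things; names that differ only in an ending like _2 or _b are one class to them, and where a whole thing is asked for, a point or a joint stands for the part that bears it (a point fixed in the world has none). Each returns a list of dicts, best first, with "confidence" (0 to 1); they miss things now and then, are a little off and sometimes report something else, mostly with a low value. They report only what shows in the picture. A call takes as long as a camera call. They do not tell look-alikes from the thing itself.
- nets.recognise(picture, label): "xyz" ([x, y, z] in mm, in world coordinates, good to about 4 mm: the middle of the surface that is visible of it).
- nets.outline_of(picture, label): "pixels" (420x560 bool, what is visible of it).
- nets.pinpoint(picture, label): "xyz" ([x, y, z] in mm, in world coordinates, good to about 4 mm: a listed point, or the origin of a listed thing).
The state is a dict: "clock": time; "joints": joint angles; "joint_vel": joint speeds; "joint_efforts": joint torques, N m; "position": TCP position; "ee_rot": TCP orientation; "contact_force": force on the tool from outside, world axes, zero at the start; "wrist_torque": the same for the moment, N m; "gripper_width": finger opening in mm.
Only numpy, scipy, OpenCV 4.12 (cv2) and the standard library are available. Lean on these libraries where they do the work, as an engineer would, in place of code of your own. Each camera call takes 0.05 s, during which the arm holds its last target.

TASK

One of the four red covers on the tubs in the crate is not seated, though they all look alike: press down with the fingertips near the rims, cover by cover, until you find the one that rocks. Then press that cover down in its middle until it is fully home, and finish with the fingertips still firmly holding it down. Nothing is to be gripped or lifted, and everything else must stay where it stands.

Things in the scene. Friction and masses are not known exactly. Their poses are not given: they have to be found in the camera images.
- cover1 (a point): centre of the top of the near left cover, seen from the robot: a round flat red cover, 100 mm across, on a white tub with a green band, fixed in the crate. Nominal point: the real top is within 1 mm of it, 110 mm above the table; z up. All four covers look alike, level and equally high; any one may be the loose one.
- cover2 (a point): centre of the top of the near right cover, seen from the robot: a round flat red cover, 100 mm across, on a white tub with a green band, fixed in the crate. Nominal point: the real top is within 1 mm of it, 110 mm above the table; z up. A tight cover does not give at all, wherever it is pressed.
- cover3 (a point): centre of the top of the far left cover, seen from the robot: a round flat red cover, 100 mm across, on a white tub with a green band, fixed in the crate. Nominal point: the real top is within 1 mm of it, 110 mm above the table; z up. If loose: 4 to 6 N at 40 mm from the centre, on any side, dips that spot 3 to 7 mm; let go, it tips back level.
- cover4 (a point): centre of the top of the far right cover, seen from the robot: a round flat red cover, 100 mm across, on a white tub with a green band, fixed in the crate. Nominal point: the real top is within 1 mm of it, 110 mm above the table; z up. If loose: about 14 N in the middle (within 8 mm) pushes it home, 5 to 7 mm down; at the rim it only rocks.
- loose_drop (a joint): how far the loose cover, whichever one it is, has been pushed down towards its seat: 0 at the start, 0.005 m when it meets its seal all round, about 0.007 with the seal squeezed; it stays where it is left (a stiff stub, 8 N). It does not tell which cover it is.
- loose_seal (a joint): squeeze of the soft seal ring of the loose cover (m), 3 N per mm, at most 0.002: about 0.0002 while the cover is unseated and not touched; 0.0005 to 0.002 while it is rocked onto the seal by a press of 2 to 6 N near its rim; about 0.0004 when seated and let go, 0.001 to 0.002 when seated and held down firmly.
- loose_lift (a joint): how far the middle of the loose cover is above its height at the start (m), negative when it is pressed down; more than 0.008 means it has been lifted off.
- tight_b (a joint): how far one of the three tight covers has been pulled up (m); 0 = seated as it should be.
- tight_c (a joint): how far one of the three tight covers has been pulled up (m); 0 = seated as it should be.
- tight_d (a joint): how far one of the three tight covers has been pulled up (m); 0 = seated as it should be.
- crate: grey open crate, 264 x 264 mm, 50 mm tall, fixed to the table; origin at the centre of its underside; x points away from the robot and y to the left when it is square. The tubs stand in it on a 130 mm square, 65 mm either way from its centre along its x and y.
- spice_jar: small jar with yellow cap, 32 mm diameter, 98 mm tall, loose, standing in the middle of the crate between the four tubs (about 26 mm from each cover; its top is about 7 mm below the cover tops); origin at the centre of its underside. To be left where it is.
- paste_jar: amber jar with red cap, 64 mm diameter, 110 mm tall, loose on the table left of the crate; origin at the centre of its underside. To be left where it is.
- food_can: can with red label, 60 mm diameter, 100 mm tall, loose on the table right of the crate; origin at the centre of its underside. To be left where it is.
- sauce_bottle1: dark sauce bottle with orange cap, 60 mm diameter, 170 mm tall, loose, left of the crate; origin at the centre of its underside. To be left where it is.
- sauce_bottle2: second dark sauce bottle, the same size, loose, right of the crate; origin at the centre of its underside. To be left where it is.
- shaker: small blue shaker tin, 38 mm diameter, 80 mm tall, loose on the table left of the crate; origin at the centre of its underside. To be left where it is.
Mind the look-alikes: they are no part of the job. Leave any turquoise look-alike of the part that bears tight_d alone.

How it is judged:
By the outcome, as a careful person would: the job done as asked, in the order asked, and still so for the second after the job is handed in, while the arm keeps its last pose, push and grip.
It also fails if it takes over 61 s, if anything falls off the work surface, if the arm or the gripper's body presses on something with over 40 N, if the wrist force passes 120 N, or if a joint passes its speed limit or range.

## Working session

There is one attempt and no reset: what is moved stays moved. The work goes in short steps, Python scripts to look and compute and a tool call to move; the robot and the scene stay as the last step left them, time stands still between calls to the robot, and variables do not carry over. Pictures are saved under pics/ and viewed, and the job is handed in when it is done.

Besides the shell and the picture viewer there is one more tool, called after "Emit:" as name([rows], argument=value, ...), one row to a line, values as JSON. apply_moves: Moves the arm, as the interface text tells. Its arguments: {"type":"object","properties":{"steps":{"type":"array"}},"required":["steps"]}

```bash
mkdir -p pics; ls; cat > h.py <<'E'
import numpy as np, cv2
from scipy.spatial.transform import Rotation as R
from bench import telemetry, get_image, workorder, nets, arm
def proj(im,p):
    p=np.atleast_2d(p); Rm=R.from_quat(im['orientation']) if np.size(im['orientation'])==4 else R.from_matrix(im['orientation'])
    c=Rm.inv().apply(p-np.array(im['origin'])); return np.c_[im['fx']*c[:,0]/c[:,2]+im['cx'], im['fy']*c[:,1]/c[:,2]+im['cy']]
def unproj(im,uv,z):
    uv=np.atleast_2d(uv).astype(float); Rm=R.from_quat(im['orientation']) if np.size(im['orientation'])==4 else R.from_matrix(im['orientation'])
    d=Rm.apply(np.c_[(uv[:,0]-im['cx'])/im['fx'],(uv[:,1]-im['cy'])/im['fy'],np.ones(len(uv))]); o=np.array(im['origin'])
    return o+d*((z-o[2])/d[:,2])[:,None]
E
python3 - <<'E'
from h import *
np.set_printoptions(precision=1,suppress=True)
s=telemetry.read_state(); print(s['clock'],s['position'],s['ee_rot'],s['contact_force'],s['gripper_width'],arm.nose_length)
print(R.from_quat(s['ee_rot']).as_matrix())
for n in ['top','side']:
    im=get_image(n); cv2.imwrite(f'pics/{n}1.png',im['frame'])
    print(n,im['origin'])
    for k in range(1,5):
        r=nets.pinpoint(im,f'cover{k}'); print(k,[(np.array(x['xyz']),round(x['confidence'],2)) for x in r[:4]])
    for l in ['crate','spice_jar']:
        r=nets.pinpoint(im,l); print(l,[(np.array(x['xyz']),round(x['confidence'],2)) for x in r[:4]])
E
```

```text
pics
0.0 [ 263.6 -566.1  252.2] [ 0.5  0.8  0.  -0. ] [-0.2  0.   0. ] 85.45135084759234 22.0
[[-0.4  0.9 -0. ]
 [ 0.9  0.4  0. ]
 [ 0.  -0.  -1. ]]
top [ 388.4   12.9 1299.5]
1 []
2 []
3 []
4 []
crate [(array([530.7, -30.4,  -1.6]), 0.96)]
spice_jar [(array([538.4, -28.1,   4.9]), 0.53)]
side [ 498.1 -899.9 1047.1]
1 []
2 []
3 []
4 []
crate [(array([531.5, -28.8,   2.9]), 0.85)]
spice_jar [(array([536.5, -24.9,   4.6]), 0.72)]
```

View pics/top1.png

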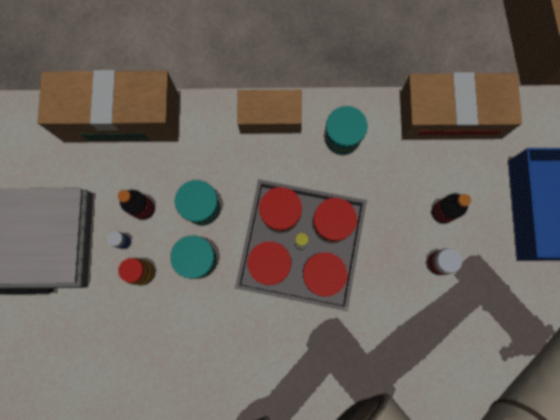

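View pics/side1.png

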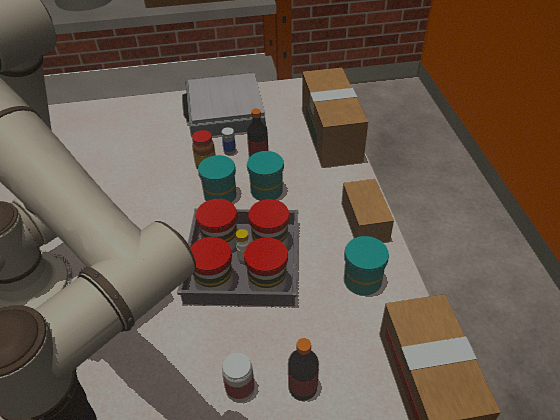

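The top view shows four red covers in the crate: cover3 at (280,209), cover4 at (334,219), cover1 at (270,263) and cover2 at (325,274). The turquoise tubs outside the crate are look-alikes. Next I'll measure the cover centres from the red blobs.

```bash
python3 - <<'E'
from h import *
np.set_printoptions(precision=1,suppress=True)
im=get_image('top'); f=im['frame']; hsv=cv2.cvtColor(f,cv2.COLOR_BGR2HSV)
m=(((hsv[...,0]<8)|(hsv[...,0]>172))&(hsv[...,1]>150)&(hsv[...,2]>110)).astype(np.uint8)
n,l,st,c=cv2.connectedComponentsWithStats(m)
P=[]
for i in range(1,n):
    if st[i,4]>600:
        cs,_=cv2.findContours((l==i).astype(np.uint8),0,2); e=cv2.fitEllipse(cs[0]); p=unproj(im,e[0],110)[0]; P.append(p); print(st[i],e,p)
P=np.array(P); print(P.mean(0))
im2=get_image('side'); print(proj(im2,P))
v=f[170:320,220:380]; cv2.imwrite('pics/crop.png',cv2.resize(v,None,fx=4,fy=4))
for l in ['paste_jar','food_can','sauce_bottle','shaker','spice_jar']:
    r=nets.pinpoint(im,l if l!='sauce_bottle' else 'sauce_bottle1'); print(l,[(np.array(x['xyz']),round(x['confidence'],2)) for x in r[:4]])
s=telemetry.read_state(); Rm=R.from_quat(s['ee_rot']); print(Rm.as_euler('ZYX'),s['clock'],Rm.as_matrix()[:,:2])
E
```

```text
[ 260  188   42   41 1349] ((280.0184020996094, 207.80079650878906), (40.14321517944336, 41.16796112060547), 87.23085021972656) [606.2  23.3 110. ]
[ 314  198   43   42 1366] ((335.0445556640625, 218.4904022216797), (40.16890335083008, 41.48261260986328), 116.93219757080078) [ 580.2 -103.9  110. ]
[ 248  242   43   43 1425] ((268.8783264160156, 262.7469177246094), (41.5615234375, 41.868370056152344), 54.9835319519043) [479.   49.3 110. ]
[ 304  253   43   43 1449] ((324.6864929199219, 273.86431884765625), (41.8097038269043, 42.45078659057617), 139.38742065429688) [453.1 -77.3 110. ]
[529.7 -27.2 110. ]
[[267.8 212.6]
 [265.  253.1]
 [215.1 212.1]
 [208.4 252.2]]
paste_jar [(array([467.5, 365.3,  -1.8]), 0.71)]
food_can [(array([ 484.1, -367.1,   -3.2]), 0.63)]
sauce_bottle [(array([624.7, 369.7,   2.1]), 0.75)]
shaker [(array([545.9, 415.9,  -0.7]), 0.87)]
spice_jar [(array([538.7, -27.5,   7.8]), 0.65)]
[ 2.   0.  -3.1] 1.05 [[-0.4  0.9]
 [ 0.9  0.4]
 [-0.  -0. ]]
```

View pics/crop.png

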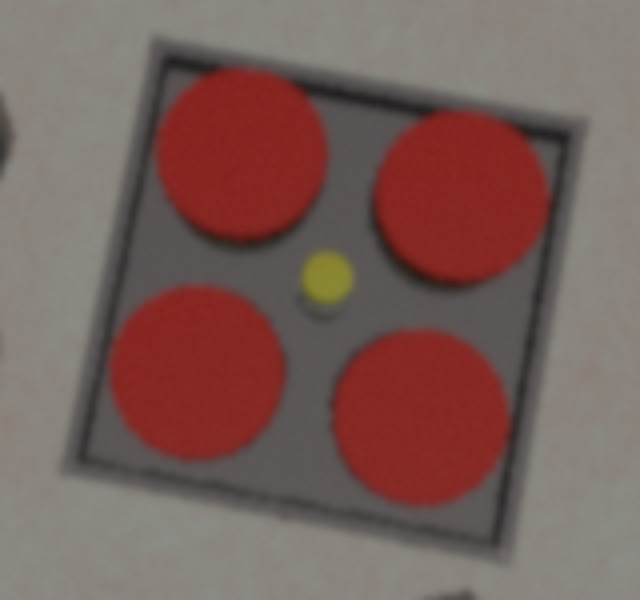

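```bash
cat >> h.py <<'E'
C={1:(479,49.3),2:(453.1,-77.3),3:(606.2,23.3),4:(580.2,-103.9)}
def delta(frm,to,q):
    return R.from_quat(q).inv().apply(np.array(to)-np.array(frm))/10
E
python3 - <<'E'
from h import *
np.set_printoptions(precision=3,suppress=True)
s=telemetry.read_state(); M=R.from_quat(s['ee_rot']).as_matrix(); print(M,s['position'])
p=np.array([263.847,-566.555,253.312])
y=M[:,1]
for k,sg in ((2,-1),(1,-1),(3,1),(4,1)):
    t=np.array([*C[k],145])+sg*40*np.array([y[0],y[1],0]); print(k,t,delta(p,t,s['ee_rot'])); p=t
E
```

```text
[[-0.422  0.907  0.   ]
 [ 0.907  0.422 -0.   ]
 [-0.    -0.    -1.   ]] [ 263.851 -566.548  253.31 ]
2 [416.839 -94.185 145.   ] [36.364 33.81  10.831]
1 [442.739  32.415 145.   ] [10.383  7.692 -0.   ]
3 [642.461  40.185 145.   ] [-7.727 18.434  0.   ]
4 [616.461 -87.015 145.   ] [-10.434  -7.727   0.   ]
```

Emit:
apply_moves([
  {"hand":0,"xyz":[3,2.8,0],"delta_rot":[0,0,0]},
  {"hand":0,"xyz":[6,5.6,0],"delta_rot":[0,0,0]},
  {"hand":0,"xyz":[9,8.4,0],"delta_rot":[0,0,0]},
  {"hand":0,"xyz":[12,11.2,0],"delta_rot":[0,0,0]},
  {"hand":0,"xyz":[15,14,0],"delta_rot":[0,0,0]},
  {"hand":0,"xyz":[18,16.8,0],"delta_rot":[0,0,0]},
  {"hand":0,"xyz":[21,19.6,0],"delta_rot":[0,0,0]},
  {"hand":0,"xyz":[24,22.4,1],"delta_rot":[0,0,0]},
  {"hand":0,"xyz":[27,25.2,2],"delta_rot":[0,0,0]},
  {"hand":0,"xyz":[30,28,3],"delta_rot":[0,0,0]},
  {"hand":0,"xyz":[33,30.8,5],"delta_rot":[0,0,0]},
  {"hand":0,"xyz":[36.36,33.8,7],"delta_rot":[0,0,0]},
])

```text
clock: 2.05
position: [413.9, -103.9, 189.0]
ee_rot: [0.537, 0.843, 0.001, 0.001]
contact_force: [0.9, -0.6, -0.0]
gripper_width: 0.0
```

```bash
python3 - <<'E'
from h import *
np.set_printoptions(precision=3,suppress=True)
s=telemetry.read_state(); print(s['clock'],np.array(s['position']),s['gripper_width'],s['contact_force'])
E
```

```text
2.05 [ 413.881 -103.88   189.001] 0.029041768385266818 [ 0.925 -0.642 -0.017]
```

Emit:
apply_moves([
  {"hand":0,"xyz":[0,0,2],"delta_rot":[0,0,0]},
  {"hand":0,"xyz":[0,0,4],"delta_rot":[0,0,0]},
  {"hand":0,"xyz":[0,0,4.7],"delta_rot":[0,0,0]},
  {"hand":0,"xyz":[0,0,4.7],"delta_rot":[0,0,0]},
  {"hand":0,"xyz":[0,0,4.7],"delta_rot":[0,0,0]},
])

```text
clock: 2.47
position: [413.6, -106.2, 142.2]
ee_rot: [0.538, 0.843, -0.0, 0.0]
contact_force: [-1.7, -0.7, -0.5]
gripper_width: 0.1
```

```bash
python3 - <<'E'
from h import *
im=get_image('top'); cv2.imwrite('pics/top2.png',cv2.resize(im['frame'][150:420,180:460],None,fx=2.6,fy=2.2))
s=telemetry.read_state(); print(s['clock'],np.array(s['position']),s['contact_force'])
E
```

```text
2.5167 [ 413.98522252 -106.24925136  142.69312593] [-0.28516662  0.10708042  1.08770464]
```

View pics/top2.png

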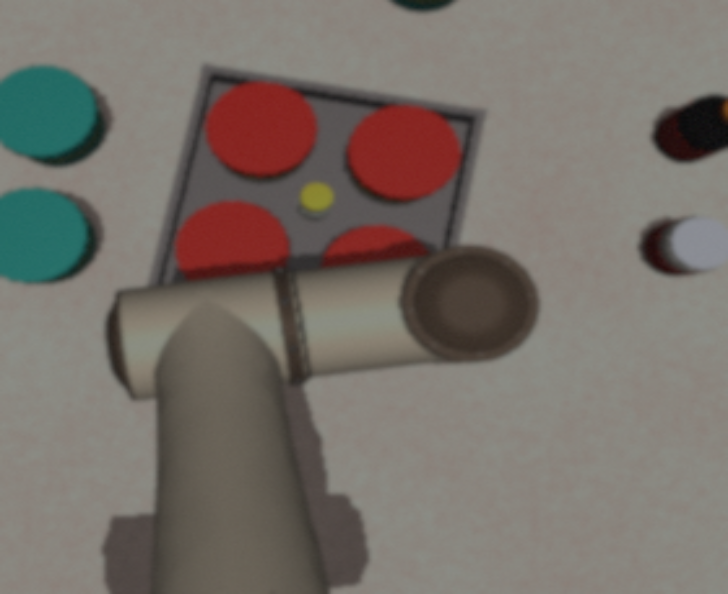

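Emit:
apply_moves([
  {"hand":0,"xyz":[0.97,0.77,0],"delta_rot":[0,0,0]},
  {"hand":0,"xyz":[0.97,0.77,0.4],"delta_rot":[0,0,0]},
  {"hand":0,"xyz":[0.97,0.77,0.7],"delta_rot":[0,0,0]},
  {"hand":0,"xyz":[0.97,0.77,0.7],"delta_rot":[0,0,0]},
])

```text
clock: 2.85
position: [415.8, -94.2, 134.7]
ee_rot: [0.538, 0.843, 0.0, -0.0]
contact_force: [-0.2, -0.5, -0.1]
gripper_width: 0.0
```

Emit:
apply_moves([
  {"hand":0,"xyz":[0,0,0.1],"delta_rot":[0,0,0]},
  {"hand":0,"xyz":[0,0,0.15],"delta_rot":[0,0,0]},
  {"hand":0,"xyz":[0,0,0.15],"delta_rot":[0,0,0]},
])

```text
clock: 3.1
position: [416.1, -94.0, 133.2]
ee_rot: [0.538, 0.843, -0.0, -0.0]
contact_force: [-0.1, -0.5, 0.2]
gripper_width: -0.3
```

Emit:
apply_moves([
  {"hand":0,"xyz":[0,0,0.06],"delta_rot":[0,0,0]},
  {"hand":0,"xyz":[0,0,0.06],"delta_rot":[0,0,0]},
])

```text
clock: 3.27
position: [416.1, -93.9, 132.6]
ee_rot: [0.538, 0.843, -0.0, -0.0]
contact_force: [-0.4, 0.1, -0.0]
gripper_width: 0.3
```

Emit:
apply_moves([
  {"hand":0,"xyz":[0,0,0.06],"delta_rot":[0,0,0]},
  {"hand":0,"xyz":[0,0,0.06],"delta_rot":[0,0,0]},
])

```text
clock: 3.43
position: [416.1, -93.8, 132.0]
ee_rot: [0.538, 0.843, -0.0, -0.0]
contact_force: [0.2, -0.8, -0.6]
gripper_width: 0.2
```

Emit:
apply_moves([
  {"hand":0,"xyz":[0,0,0.05],"delta_rot":[0,0,0]},
  {"hand":0,"xyz":[0,0,0.05],"delta_rot":[0,0,0]},
])

```text
clock: 3.6
position: [416.1, -93.8, 131.5]
ee_rot: [0.537, 0.843, -0.0, -0.0]
contact_force: [-0.1, 0.3, 0.2]
gripper_width: 0.0
```

Emit:
apply_moves([
  {"hand":0,"xyz":[0,0,0.05],"delta_rot":[0,0,0]},
  {"hand":0,"xyz":[0,0,0.05],"delta_rot":[0,0,0]},
])

```text
clock: 3.77
position: [416.1, -93.8, 131.0]
ee_rot: [0.538, 0.843, -0.0, -0.0]
contact_force: [0.1, -0.1, -0.1]
gripper_width: -0.1
```

Emit:
apply_moves([
  {"hand":0,"xyz":[0,0,0.05],"delta_rot":[0,0,0]},
  {"hand":0,"xyz":[0,0,0.05],"delta_rot":[0,0,0]},
])

```text
clock: 3.93
position: [416.1, -93.8, 130.5]
ee_rot: [0.538, 0.843, -0.0, -0.0]
contact_force: [0.1, -0.4, 0.0]
gripper_width: -0.0
```

Emit:
apply_moves([
  {"hand":0,"xyz":[0,0,0.05],"delta_rot":[0,0,0]},
  {"hand":0,"xyz":[0,0,0.05],"delta_rot":[0,0,0]},
])

```text
clock: 4.1
position: [416.1, -93.8, 129.9]
ee_rot: [0.538, 0.843, -0.0, -0.0]
contact_force: [0.5, 0.0, 0.6]
gripper_width: -0.3
```

```bash
python3 - <<'E'
from h import *
im=get_image('side'); 
s=telemetry.read_state(); print(s['clock'],np.array(s['position']),s['contact_force'])
tip=np.array(s['position'])-[0,0,22]; print(proj(im,[tip,[*C[2],110]]))
cv2.imwrite('pics/side2.png',cv2.resize(im['frame'][180:330,130:330],None,fx=4,fy=4))
E
```

```text
4.15 [416.0618771  -93.81565633 129.99554322] [-0.94847771 -0.33266786 -0.22300783]
[[192.71422637 260.55355611]
 [208.4158384  252.20450822]]
```

View pics/side2.png

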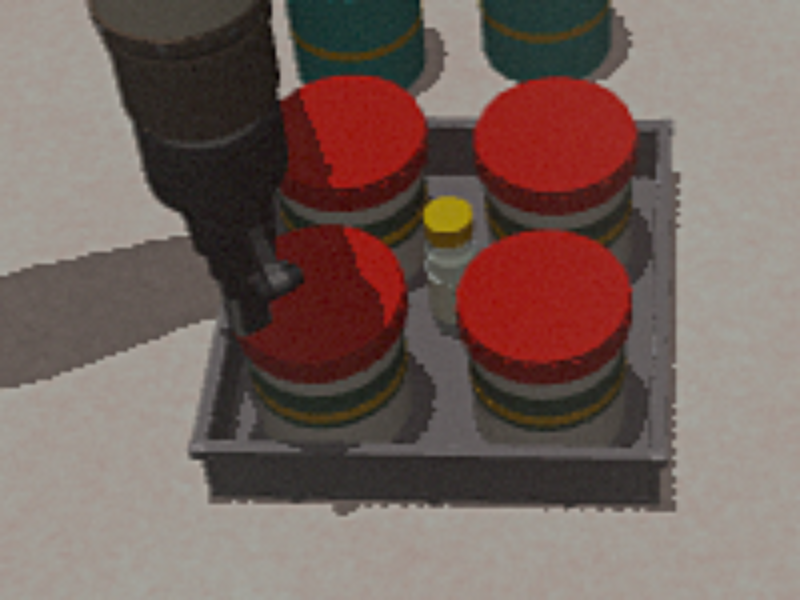

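```bash
python3 - <<'E'
from h import *
np.set_printoptions(precision=1,suppress=True)
im=get_image('side')
f=cv2.imread('pics/side1.png')
# model-based: render disc top z110 r50 outline on images for candidate centres; score by red-top mask
hsv=cv2.cvtColor(f,cv2.COLOR_BGR2HSV)
m=(((hsv[...,0]<8)|(hsv[...,0]>172))&(hsv[...,1]>150))
top=m&(hsv[...,2]>175); print(np.percentile(hsv[...,2][m],[10,30,50,70,90]))
print(im['fx'],im['orientation'])
cv2.imwrite('pics/m.png',cv2.resize((m*100+top*155).astype(np.uint8)[180:300,170:310],None,fx=5,fy=5,interpolation=0))
a=np.linspace(0,2*np.pi,60)
from scipy.optimize import minimize
t=cv2.imread('pics/top1.png'); 
def draw(img,im,off,fn,box):
    b=cv2.resize(img[box[1]:box[3],box[0]:box[2]],None,fx=5,fy=5)
    for k in C:
        P=np.c_[C[k][0]+off[0]+50*np.cos(a),C[k][1]+off[1]+50*np.sin(a),a*0+110]
        p=((proj(im,P)-np.array(box[:2])+.5)*5).astype(int); cv2.polylines(b,[p.reshape(-1,1,2)],True,(255,255,0),1)
    cv2.imwrite(fn,b)
draw(f,im,(0,0),'pics/ov_side.png',(170,190,310,300))
im2=get_image('top'); draw(t,im2,(0,0),'pics/ov_top.png',(230,180,370,300))
E
```

```text
[ 55.  64. 145. 148. 150.]
538.7254397168429 [ 0.9 -0.1  0.  -0.4]
```

View pics/ov_side.png

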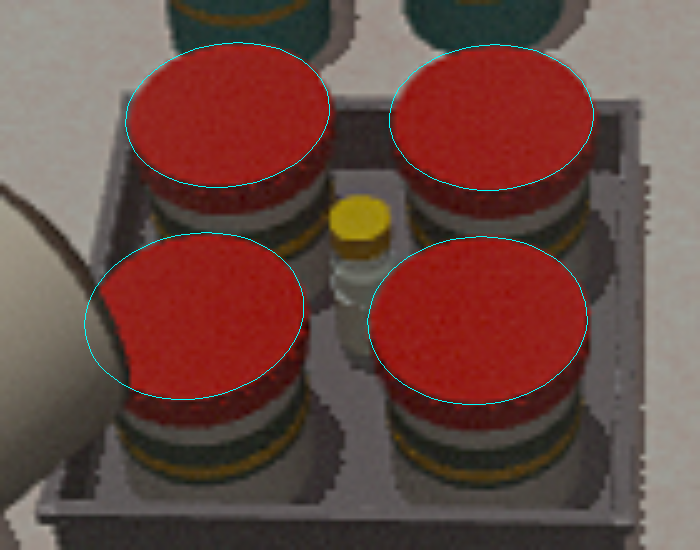

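View pics/ov_top.png

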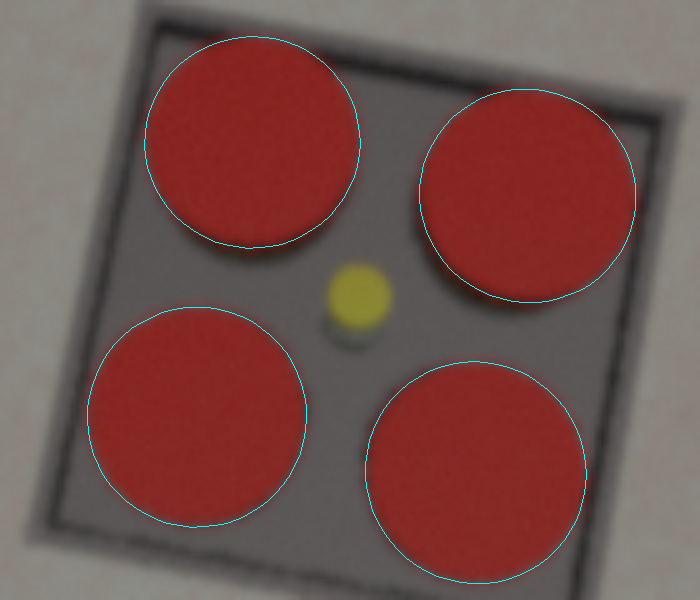

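Emit:
apply_moves([
  {"hand":0,"xyz":[0,0,0.05],"delta_rot":[0,0,0]},
  {"hand":0,"xyz":[0,0,0.05],"delta_rot":[0,0,0]},
  {"hand":0,"xyz":[0,0,0.05],"delta_rot":[0,0,0]},
])

```text
clock: 4.5
position: [416.1, -93.8, 129.5]
ee_rot: [0.537, 0.843, -0.0, 0.0]
contact_force: [0.3, -0.7, 0.4]
gripper_width: 0.3
```

Emit:
apply_moves([
  {"hand":0,"xyz":[0,0,0.05],"delta_rot":[0,0,0]},
  {"hand":0,"xyz":[0,0,0.05],"delta_rot":[0,0,0]},
  {"hand":0,"xyz":[0,0,0.05],"delta_rot":[0,0,0]},
])

```text
clock: 4.75
position: [416.1, -93.8, 129.0]
ee_rot: [0.538, 0.843, -0.0, -0.0]
contact_force: [-0.3, 0.1, 0.3]
gripper_width: 0.1
```

```bash
python3 - <<'E'
from h import *
im=get_image('side'); 
s=telemetry.read_state(); print(s['clock'],np.array(s['position']),s['contact_force'],s['wrist_torque'])
cv2.imwrite('pics/side3.png',cv2.resize(im['frame'][210:290,160:260],None,fx=8,fy=7))
E
```

```text
4.8 [416.12018092 -93.80489282 129.00992173] [0.27426497 0.43744274 0.36389608] [ 0.00832226  0.09038353 -0.03807531]
```

View pics/side3.png

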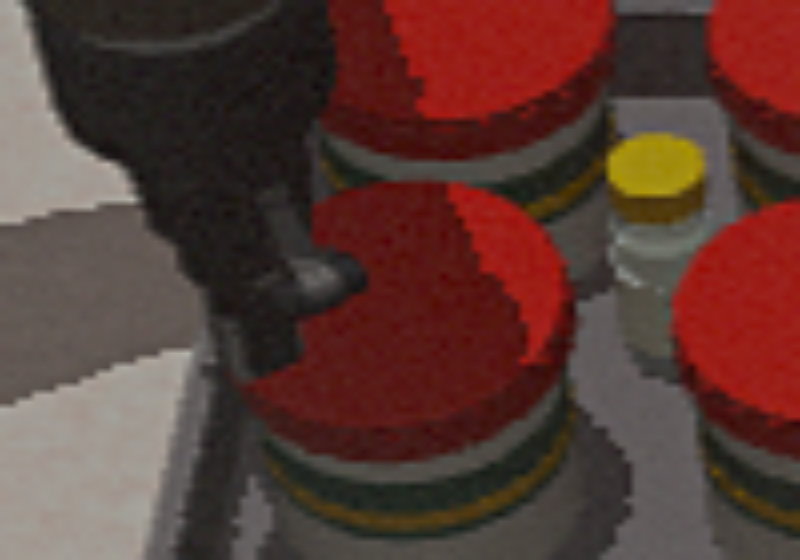

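```bash
python3 - <<'E'
from h import *
im=get_image('side'); print(arm.nose_length,[a for a in dir(arm) if a[0]!='_'])
for z in (105,108,110,115,120): print(z,unproj(im,[[197.5,260.7],[191,264.4],[194,263]],z).round(1).tolist())
s=telemetry.read_state();print(s['clock'])
E
```

```text
22.0 ['IKError', 'nose_length']
105 [[426.5, -93.7, 105.0], [411.4, -101.8, 105.0], [418.3, -99.0, 105.0]]
108 [[426.7, -96.3, 108.0], [411.6, -104.4, 108.0], [418.5, -101.5, 108.0]]
110 [[426.9, -98.0, 110.0], [411.8, -106.1, 110.0], [418.7, -103.2, 110.0]]
115 [[427.3, -102.2, 115.0], [412.3, -110.3, 115.0], [419.1, -107.5, 115.0]]
120 [[427.6, -106.5, 120.0], [412.7, -114.5, 120.0], [419.5, -111.7, 120.0]]
4.85
```

Emit:
apply_moves([
  {"hand":0,"xyz":[0,0,0.05],"delta_rot":[0,0,0]},
  {"hand":0,"xyz":[0,0,0.1],"delta_rot":[0,0,0]},
  {"hand":0,"xyz":[0,0,0.1],"delta_rot":[0,0,0]},
])

```text
clock: 5.1
position: [416.0, -93.8, 127.9]
ee_rot: [0.538, 0.843, -0.0, -0.0]
contact_force: [-0.3, -0.2, 0.4]
gripper_width: -0.2
```

Emit:
apply_moves([
  {"hand":0,"xyz":[0,0,0.05],"delta_rot":[0,0,0]},
  {"hand":0,"xyz":[0,0,0.1],"delta_rot":[0,0,0]},
  {"hand":0,"xyz":[0,0,0.1],"delta_rot":[0,0,0]},
])

```text
clock: 5.35
position: [416.0, -93.8, 127.0]
ee_rot: [0.538, 0.843, -0.0, -0.0]
contact_force: [-0.6, 0.1, 0.8]
gripper_width: 0.3
```

Emit:
apply_moves([
  {"hand":0,"xyz":[0,0,0.05],"delta_rot":[0,0,0]},
  {"hand":0,"xyz":[0,0,0.1],"delta_rot":[0,0,0]},
  {"hand":0,"xyz":[0,0,0.1],"delta_rot":[0,0,0]},
])

```text
clock: 5.6
position: [416.0, -93.9, 126.4]
ee_rot: [0.537, 0.843, -0.0, -0.0]
contact_force: [-3.4, -0.2, 5.4]
gripper_width: 0.1
```

```bash
python3 - <<'E'
from h import *
im=get_image('side'); 
s=telemetry.read_state(); print(s['clock'],np.array(s['position']),s['contact_force'],s['wrist_torque'])
cv2.imwrite('pics/side4.png',cv2.resize(im['frame'][210:290,160:260],None,fx=8,fy=7))
E
```

```text
5.65 [416.01640263 -93.86067234 126.38120376] [-1.65392744  0.06789824  4.76233282] [0.09391172 0.62742146 0.10388408]
```

View pics/side4.png

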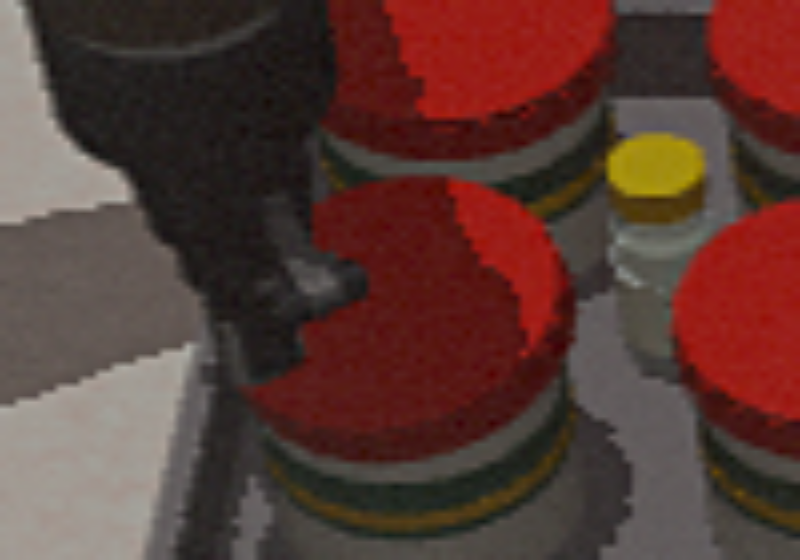

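Cover2 gave about 5 mm at its rim, with 5 N only at the end, and the picture suggests it tilted. I'll lift off and compare pictures to confirm that.

Emit:
apply_moves([
  {"hand":0,"xyz":[0,0,-0.5],"delta_rot":[0,0,0]},
  {"hand":0,"xyz":[0,0,-1.0],"delta_rot":[0,0,0]},
  {"hand":0,"xyz":[0,0,-1.3],"delta_rot":[0,0,0]},
  {"hand":0,"xyz":[0,0,-1.3],"delta_rot":[0,0,0]},
  {"hand":0,"xyz":[0,0,-1.3],"delta_rot":[0,0,0]},
])

```text
clock: 6.07
position: [416.3, -93.7, 139.3]
ee_rot: [0.538, 0.843, 0.0, 0.0]
contact_force: [0.0, -0.1, 0.5]
gripper_width: 0.2
```

```bash
python3 - <<'E'
from h import *
im=get_image('side'); 
s=telemetry.read_state(); print(s['clock'],np.array(s['position']),s['contact_force'],delta(s['position'],[*C[2],136],s['ee_rot']))
b=cv2.resize(im['frame'][210:290,160:260],None,fx=4,fy=6); a=cv2.resize(cv2.imread('pics/side4.png'),(400,480))
cv2.imwrite('pics/side5.png',np.hstack([a,b]))
E
```

```text
6.1167 [416.12814647 -93.76127594 139.06922973] [-0.7678824   0.10796734  0.10968346] [-0.06793504  4.04642749  0.30810172]
```

View pics/side5.png

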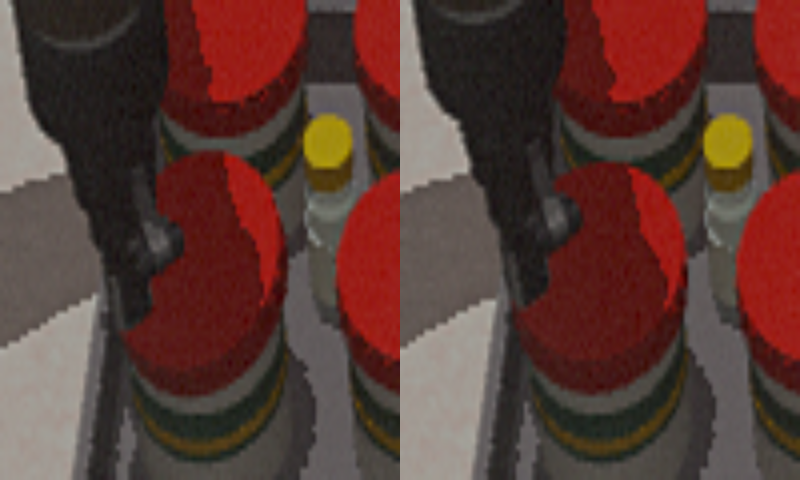

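The left half, taken pressed, has the far rim at y=150. The right half, released, has it back at y=163. So cover2 rocks and tips back level, which makes it the loose one. Next I'll press its middle.

Emit:
apply_moves([
  {"hand":0,"xyz":[-0.03,1.5,0],"delta_rot":[0,0,0]},
  {"hand":0,"xyz":[-0.07,3,0],"delta_rot":[0,0,0]},
  {"hand":0,"xyz":[-0.07,4.05,0],"delta_rot":[0,0,0]},
  {"hand":0,"xyz":[-0.07,4.05,0.3],"delta_rot":[0,0,0]},
  {"hand":0,"xyz":[-0.07,4.05,0.5],"delta_rot":[0,0,0]},
  {"hand":0,"xyz":[-0.07,4.05,0.6],"delta_rot":[0,0,0]},
  {"hand":0,"xyz":[-0.07,4.05,0.6],"delta_rot":[0,0,0]},
])

```text
clock: 6.7
position: [452.0, -77.6, 132.4]
ee_rot: [0.538, 0.843, -0.001, -0.001]
contact_force: [0.4, -0.6, -0.2]
gripper_width: 0.3
```

Emit:
apply_moves([
  {"hand":0,"xyz":[0,0,0.05],"delta_rot":[0,0,0]},
  {"hand":0,"xyz":[0,0,0.1],"delta_rot":[0,0,0]},
  {"hand":0,"xyz":[0,0,0.15],"delta_rot":[0,0,0]},
  {"hand":0,"xyz":[0,0,0.15],"delta_rot":[0,0,0]},
])

```text
clock: 7.03
position: [453.0, -77.5, 131.6]
ee_rot: [0.538, 0.843, -0.0, -0.0]
contact_force: [-0.7, -0.7, 0.1]
gripper_width: -0.2
```

Emit:
apply_moves([
  {"hand":0,"xyz":[0,0,0.05],"delta_rot":[0,0,0]},
  {"hand":0,"xyz":[0,0,0.1],"delta_rot":[0,0,0]},
  {"hand":0,"xyz":[0,0,0.1],"delta_rot":[0,0,0]},
])

```text
clock: 7.28
position: [453.1, -77.5, 131.2]
ee_rot: [0.537, 0.843, -0.0, 0.0]
contact_force: [-2.4, 0.5, 5.1]
gripper_width: 0.2
```

Emit:
apply_moves([
  {"hand":0,"xyz":[0,0,0.05],"delta_rot":[0,0,0]},
  {"hand":0,"xyz":[0,0,0.1],"delta_rot":[0,0,0]},
  {"hand":0,"xyz":[0,0,0.1],"delta_rot":[0,0,0]},
])

```text
clock: 7.53
position: [453.1, -77.5, 130.3]
ee_rot: [0.537, 0.843, -0.0, 0.0]
contact_force: [-2.0, 0.5, 6.6]
gripper_width: -0.0
```

Emit:
apply_moves([
  {"hand":0,"xyz":[0,0,0.05],"delta_rot":[0,0,0]},
  {"hand":0,"xyz":[0,0,0.1],"delta_rot":[0,0,0]},
  {"hand":0,"xyz":[0,0,0.15],"delta_rot":[0,0,0]},
  {"hand":0,"xyz":[0,0,0.15],"delta_rot":[0,0,0]},
])

```text
clock: 7.87
position: [453.1, -77.5, 128.8]
ee_rot: [0.537, 0.843, -0.0, 0.0]
contact_force: [-3.0, -0.5, 6.4]
gripper_width: 0.3
```

Emit:
apply_moves([
  {"hand":0,"xyz":[0,0,0.05],"delta_rot":[0,0,0]},
  {"hand":0,"xyz":[0,0,0.1],"delta_rot":[0,0,0]},
  {"hand":0,"xyz":[0,0,0.15],"delta_rot":[0,0,0]},
  {"hand":0,"xyz":[0,0,0.15],"delta_rot":[0,0,0]},
])

```text
clock: 8.2
position: [453.1, -77.5, 127.3]
ee_rot: [0.537, 0.843, -0.0, 0.0]
contact_force: [-2.0, 0.2, 6.5]
gripper_width: -0.0
```

Moving down steadily at the stub's resistance of about 6.5 N; about 4.2 mm so far.

Emit:
apply_moves([
  {"hand":0,"xyz":[0,0,0.05],"delta_rot":[0,0,0]},
  {"hand":0,"xyz":[0,0,0.1],"delta_rot":[0,0,0]},
  {"hand":0,"xyz":[0,0,0.1],"delta_rot":[0,0,0]},
])

```text
clock: 8.45
position: [453.1, -77.5, 126.3]
ee_rot: [0.537, 0.843, -0.0, 0.0]
contact_force: [-1.8, 0.0, 7.2]
gripper_width: 0.0
```

Emit:
apply_moves([
  {"hand":0,"xyz":[0,0,0.05],"delta_rot":[0,0,0]},
  {"hand":0,"xyz":[0,0,0.1],"delta_rot":[0,0,0]},
  {"hand":0,"xyz":[0,0,0.1],"delta_rot":[0,0,0]},
])

```text
clock: 8.7
position: [453.1, -77.5, 125.6]
ee_rot: [0.537, 0.843, -0.0, 0.0]
contact_force: [-2.9, 0.4, 9.1]
gripper_width: 0.2
```

Emit:
apply_moves([
  {"hand":0,"xyz":[0,0,0.05],"delta_rot":[0,0,0]},
  {"hand":0,"xyz":[0,0,0.05],"delta_rot":[0,0,0]},
  {"hand":0,"xyz":[0,0,0.05],"delta_rot":[0,0,0]},
])

```text
clock: 8.95
position: [453.1, -77.5, 125.2]
ee_rot: [0.537, 0.843, -0.0, 0.0]
contact_force: [-2.9, 0.6, 10.0]
gripper_width: -0.4
```

Emit:
apply_moves([
  {"hand":0,"xyz":[0,0,0.05],"delta_rot":[0,0,0]},
  {"hand":0,"xyz":[0,0,0.1],"delta_rot":[0,0,0]},
  {"hand":0,"xyz":[0,0,0.1],"delta_rot":[0,0,0]},
])

```text
clock: 9.2
position: [453.1, -77.5, 124.7]
ee_rot: [0.537, 0.843, -0.0, 0.0]
contact_force: [-4.3, 0.2, 12.6]
gripper_width: 0.2
```

Emit:
apply_moves([
  {"hand":0,"xyz":[0,0,0.05],"delta_rot":[0,0,0]},
  {"hand":0,"xyz":[0,0,0.05],"delta_rot":[0,0,0]},
  {"hand":0,"xyz":[0,0,0.05],"delta_rot":[0,0,0]},
])

```text
clock: 9.45
position: [453.2, -77.5, 124.7]
ee_rot: [0.537, 0.844, -0.0, 0.0]
contact_force: [-7.1, 2.7, 16.6]
gripper_width: -0.1
```

Emit:
apply_moves([
  {"hand":0,"xyz":[0,0,0],"delta_rot":[0,0,0]},
  {"hand":0,"xyz":[0,0,0],"delta_rot":[0,0,0]},
  {"hand":0,"xyz":[0,0,0],"delta_rot":[0,0,0]},
  {"hand":0,"xyz":[0,0,0],"delta_rot":[0,0,0]},
  {"hand":0,"xyz":[0,0,0],"delta_rot":[0,0,0]},
  {"hand":0,"xyz":[0,0,0],"delta_rot":[0,0,0]},
])

```text
clock: 9.95
position: [453.1, -77.5, 124.7]
ee_rot: [0.537, 0.843, -0.0, 0.0]
contact_force: [-6.7, 1.4, 15.5]
gripper_width: 0.1
```

```bash
python3 - <<'E'
from h import *
im=get_image('side'); 
s=telemetry.read_state(); print(s['clock'],np.array(s['position']),s['contact_force'])
cv2.imwrite('pics/side6.png',cv2.resize(im['frame'][100:420,160:330],None,fx=4,fy=1.8) if 0 else cv2.resize(im['frame'][180:320,150:330],None,fx=4.4,fy=4.2))
print('top/spice/can check'); 
for l in ['spice_jar','food_can']:
    print(l,[x['xyz'] for x in nets.pinpoint(im,l)[:1]])
E
```

```text
10.0 [453.13624277 -77.49743568 124.67195299] [-5.32052204  1.88332991 16.76145424]
top/spice/can check
spice_jar [[537.4, -28.3, 5.9]]
food_can [[488.7, -363.8, -0.2]]
```

View pics/side6.png

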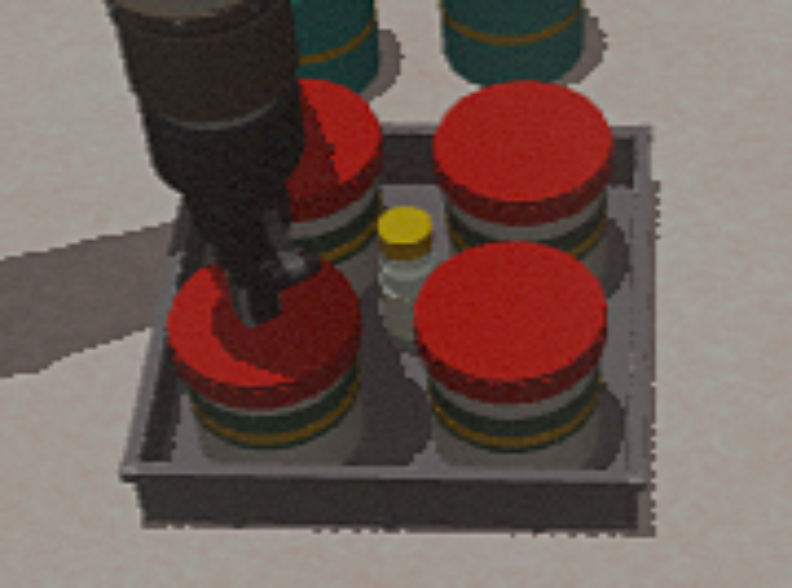

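Cover2, at (265,320), now sits lower than its neighbour at (510,310) and is level. The fingertips are on its middle, and the jar at (405,230) has not moved. I'm handing in.

```bash
python3 - <<'E'
from h import *
print(workorder.job_done()); s=telemetry.read_state(); print(s['clock'],s['position'],s['contact_force'])
E
```

```text
the job is handed in; nothing more can be done
None
the job is handed in; nothing more can be done
```

Cover2, the near right one, is the loose cover. I pressed it fully home and handed the job in with the fingertips still holding it down.

- **Finding it:** I pressed cover2's rim first, and the spot sank about 5 to 6 mm, with force reaching about 5 N only at the end. Pictures before and after letting go showed it tilted, then level again. I did not press the other three covers.
- **Seating it:** I pressed its middle. It moved down at about 6.5 N, then met the seal, and stopped firmly about 6.7 mm below where I first touched it.
- **Last checks:** The fingertips were holding with about 16 N and the position was steady. The cover looked level and lower than its neighbours. The spice jar and the can read within about 6 mm of where they were before, close to the networks' accuracy, and nothing looked disturbed in the pictures. The clock was at about 10 s.
- **Less expected:** The rim gave very little resistance (under 1 N) for the first 5 mm or so. I took pictures to make sure the fingertips were really on the cover. The seal and drop joints could not be read directly, so I judged seating by depth, force and pictures.

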